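# Turn the shoe-cream carousel to the red jar

### The job

Push on the scalloped rim of the caddy's round turntable with the fingers and turn it, either way, until the jar with the red lid stands squarely at the caddy's front, in line with the brass drawer knob, and leave it there at rest. Turn it gently so that no jar or tin shifts on the turntable. Do not touch, grasp or lift the jars and tins, and leave everything else on the bench where it is.

Things in the scene. Friction and masses are not known exactly. Their poses are not given: they have to be found in the camera images.
- caddy: shoe-care caddy, a dark green painted box 300 x 300 mm and 70 mm high, fixed on the bench. Origin at the centre of its underside; z up. Its front is its -x side, with a shallow drawer and brass knob, looking roughly towards the robot. A bearing ring 170 mm across and 10 mm high on its top carries the turntable, centred over the origin
- drawer_knob (a point): the tip of the caddy's round brass drawer knob (26 mm across), 32 mm above the bench, 180 mm in front of the caddy's centre; it juts out past the turntable's rim and so marks the front from above
- turntable: round beech turntable, 280 mm across, turning about the vertical axis through the caddy's centre either way without stops. Stiff bearing: about 1 N at the rim turns it, and it stays where it is left if turned slowly. Origin on its axis at its underside, 80 mm above the bench; z up. Beech rim from 80 to 100 mm above the bench, cork disc on top (232 mm across) up to 102 mm; 12 mm brass boss in the middle
- scallop (a point): one of six alike finger scallops in the rim: steep-sided notches with rounded shoulders, right through the 20 mm beech, open outwards, 48 mm wide, 16 mm deep (floor at radius 124 mm, rim at 140 mm), at 30, 90, 150, 210, 270, 330 degrees from the turntable's x axis, midway between the jars. This point: the one at 30 degrees, radius 140 mm, at mid-thickness. Below the notch is a 10 mm gap, then the caddy's top
- jar_red: the red jar: loose, 110 g, cream-coloured body 49 mm across with a bright red lid 52 mm across, 48 mm tall overall; origin at the centre of its underside. It stands on the turntable 85 mm from the axis, on the turntable's own -x direction, so it is at the front when the turntable's x axis is parallel to the caddy's
- tin_black: loose flat wax tin, 120 g, black lid, 68 mm across and 25 mm tall; origin at the centre of its underside. It stands on the turntable 85 mm from the axis, in the turntable's frame at x -42.5 mm, y -73.6 mm
- jar_navy: loose, 110 g, cream-coloured body 49 mm across with a dark blue lid 52 mm across, 48 mm tall overall; origin at the centre of its underside. It stands on the turntable 85 mm from the axis, in the turntable's frame at x +42.5 mm, y -73.6 mm
- jar_white: loose, 110 g, cream-coloured body 49 mm across with a white lid 52 mm across, 48 mm tall overall; origin at the centre of its underside. It stands on the turntable 85 mm from the axis, in the turntable's frame at x +85.0 mm, y +0.0 mm
- tin_tan: loose flat wax tin, 120 g, tan lid, 68 mm across and 25 mm tall; origin at the centre of its underside. It stands on the turntable 85 mm from the axis, in the turntable's frame at x +42.5 mm, y +73.6 mm
- jar_brown: loose, 110 g, cream-coloured body 49 mm across with a dark brown lid 52 mm across, 48 mm tall overall; origin at the centre of its underside. It stands on the turntable 85 mm from the axis, in the turntable's frame at x -42.5 mm, y +73.6 mm
- press: cast-iron hand press, fixed to the bench left of the caddy: 170 x 120 mm foot, about 284 mm tall, a five-spoked horizontal wheel 170 mm across at the top; origin at the centre of its underside
- boot_stretcher: loose beech boot stretcher lying on the bench, about 340 mm long along its x (its cross handle at -x), 85 mm wide, 52 mm high; origin under its body, on the bench
- heel_insert: loose red plastic heel insert, a D-shaped stepped wedge about 66 x 56 x 25 mm, on the bench beside the caddy's right (-y) side; origin at its underside
- shoe_tree_a: loose varnished ash shoe tree with a coil spring, lying along its x, about 260 mm long, 66 mm wide, 61 mm high at the brass heel ball; origin under its middle, on the bench
- shoe_tree_b: the other shoe tree of the pair, alike
Not all that is in view belongs to the job. Leave any green or purple look-alike of the jar_white alone.

How it is judged:
By the outcome, as a careful person would: the job done as asked, in the order asked, and still so for the second after the job is handed in, with the robot touching nothing.
It also fails if it takes over 64 s, if anything falls off the work surface, if the arm or the gripper's body presses on something with over 40 N, if the wrist force passes 120 N, or if a joint passes its speed limit or range.

### The arm

A 6-joint arm with a two-finger parallel gripper is mounted at the origin on the work surface. World frame = base frame: x ahead of the robot, y to its left, z up, the work surface at z = 0. Lengths are in m, angles in rad, forces in N, time in s.
With the tool pointing down it reaches from about 0.25 to 0.775 m from the base axis. Payload 4 kg.
Tool frame: the origin (TCP) lies midway between the tips of the shut fingers; the grasp point (between the pads) lies 19 mm behind it; z points along the fingers, y is the line along which they close (so a half turn about z gives the same grasp; the last joint's range is limited). The gripper opens to 94 mm and grips with 3 to 60 N. Pads are 16 mm wide; open, the fingers measure 119 mm over their backs; the gripper's body (75 mm by 177 mm) begins 78 mm behind the grasp point.
Start: joints at [1.171, 0.087, 1.371, -0, 1.684, -0.103], TCP at [0.161, 0.526, 0.206] pointing down, gripper open.
Joint ranges: [-3.1, 3.1], [-0.76, 2.03], [0.27, 2.55], [-1.08, 4.22], [0.17, 2.65], [-2.57, 2.57]. Speed limits (rad/s): [2.79, 2.79, 3.14, 3.14, 3.14, 3.14].

### API

Orientations are given as [roll, pitch, yaw] about the fixed x, y, z axes, in that order (R = Rz(yaw) Ry(pitch) Rx(roll)).
In Python, from bench import get_obs, snapshot, close_job gives the robot as it stands. The module is installed in compiled form; this text tells all that it offers.
- The arm moves only by the tool drive_tool, never from a script. Its argument "commands" is a list of rows, each a list of 6 numbers: the shift along the tool's x, y, z in units of 0.04 m (1.0 is 0.04 m), then the turn, a rotation vector about the tool's x, y, z in units of 0.1 rad (1.0 is 0.1 rad). In form: [[dx, dy, dz, wx, wy, wz], ...]. A call has 1 to 20 rows; each row shifts and turns the commanded pose from where the row before left it, along the tool's axes as they then stand; what a row does not reach is not made up. A row lasts 1/8 s, in which the tool goes at most 62.5 mm and 10.7 degrees, less where a joint would pass 70% of its speed; a pose out of reach is approached as far as the arm can. A call with a number of a shift or a turn outside -1 to 1 is refused whole. A call with a gripper value outside its range is refused whole. "gripper" is the closure, from 0 (fully open) to 1 (shut), set as the call begins (left out, the last holds). The fingers move at their own pace and stop on an object; the grip force is fixed at half the most. Time passes only in rows, so rows that do not move let the fingers close. It gives the time, the measured TCP pose, the force, the opening and the grip force at its end, in the units of the state.
- get_obs(): the state, without advancing time (a new reading comes with each control period).
- snapshot(name): name is "scene" or "top" or "wrist"; returns a dict with "image" (420x560x3 uint8, blue, green, red), "range_z" (420x560 float32, m along the optical axis (not along the pixel's ray), 0 where there is no reading), "fx", "fy", "cx", "cy" (pixels), "rvec" (rotation vector, rad) and "tvec" (3), from world to camera coordinates, as OpenCV has them. Camera axes: x right, y down, z forward; pixel columns grow to the right and rows downward; lengths in m; the calibration is good to about 2 mm. A picture is of the moment at which its call begins.
- close_job(): hands the job in; it is judged then, once.
The state is a dict: "time": time; "joint_positions": joint angles; "qvel": joint speeds; "joint_torque": joint torques, N m; "tool_pos": TCP position; "ee_rot": TCP orientation; "wrist_force": force on the tool from outside, world axes, zero at the start; "wrist_torque": the same for the moment, N m; "width": finger opening in m; "finger_force": force on a finger pad.
Only numpy, scipy, OpenCV 4.12 (cv2) and the standard library are available. Lean on these libraries where they do the work, as an engineer would, in place of code of your own. Each camera call takes 0.05 s, during which the arm holds its last target. There are 200 camera calls.

## Working session

There is one attempt and no reset: what is moved stays moved. The work goes in short steps, Python scripts to look and compute and a tool call to move; the robot and the scene stay as the last step left them, time stands still between calls to the robot, and variables do not carry over. Pictures are saved under pics/ and viewed, at most 10 in all, crops included, and the job is handed in when it is done.

Besides the shell and the picture viewer there is one more tool, called as a command line: name --pt "numbers of a row" for each row, then --argument value for the rest. drive_tool: Moves the arm, as the interface text tells. Its arguments: {"type":"object","properties":{"commands":{"type":"array"},"gripper":{"type":"number"}},"required":["commands"]}

```bash
mkdir -p pics
cat > h.py <<'E'
import numpy as np, cv2
from bench import get_obs, snapshot, close_job
def ray(s,u,v):
    R,_=cv2.Rodrigues(np.array(s["rvec"],float)); t=np.array(s["tvec"],float).ravel()
    d=R.T@np.array([(u-s["cx"])/s["fx"],(v-s["cy"])/s["fy"],1.]); return -R.T@t,d
def onz(s,u,v,z):
    c,d=ray(s,u,v); return c+d*(z-c[2])/d[2]
def cloud(s):
    R,_=cv2.Rodrigues(np.array(s["rvec"],float)); t=np.array(s["tvec"],float).ravel()
    v,u=np.mgrid[:420,:560]; Z=s["range_z"]
    P=np.stack([(u-s["cx"])/s["fx"]*Z,(v-s["cy"])/s["fy"]*Z,Z],-1)
    return (P-t)@R
E
python3 - <<'E'
from h import *
for n in("top","scene"):
    s=snapshot(n); cv2.imwrite(f"pics/{n}0.png",s["image"])
    c,d=ray(s,280,210); print(n,c.round(3),d.round(2),s["fx"])
print(get_obs()["tool_pos"],get_obs()["ee_rot"])
E
```

```text
top [0.413 0.003 1.316] [ 0.11 -0.01 -0.99] 387.0015825089209
scene [ 1.14  -0.544  1.014] [-0.49  0.43 -0.76] 412.58801260303596
[0.16065548 0.52549827 0.20444088] [-3.13963358e+00 -2.04539014e-04  2.84483778e+00]
```

View pics/top0.png

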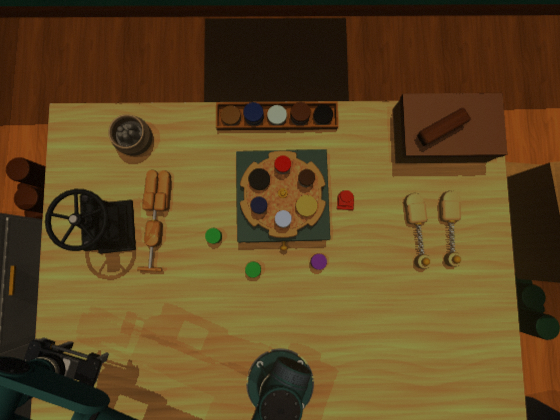

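View pics/scene0.png

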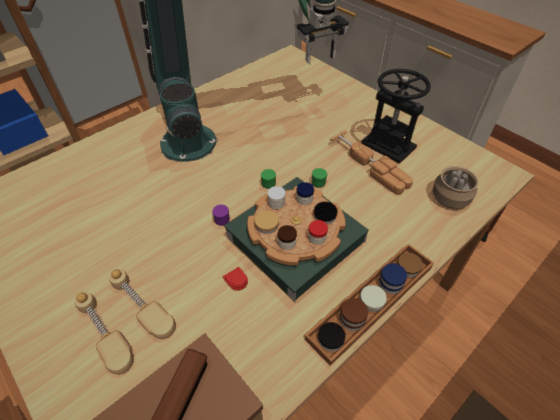

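The top view shows the caddy centred near pixel (283,195), with the red lid at (283,163) on the far side and the knob at (284,248). It needs about a half turn. The green and purple look-alikes stand in front on the bench.

```bash
cat >> h.py <<'E'
def red(s,near,z=0.15,rad=0.16):
    h=cv2.cvtColor(s["image"],cv2.COLOR_BGR2HSV)
    m=(((h[...,0]<6)|(h[...,0]>174))&(h[...,1]>190)&(h[...,2]>110)).astype(np.uint8)
    n,l,st,c=cv2.connectedComponentsWithStats(m); out=[]
    for i in range(1,n):
        if st[i,4]>40:
            p=onz(s,*c[i],z)
            if np.hypot(*(p[:2]-near))<rad: out.append((st[i,4],p.round(4),c[i].round(1)))
    return out
E
python3 - <<'E'
from h import *
s=snapshot("top"); P=cloud(s)
im=s["image"]; h=cv2.cvtColor(im,cv2.COLOR_BGR2HSV)
c0=onz(s,283,195,.1)[:2]; print("c0",c0)
X=P.reshape(-1,3); d=np.hypot(*(X[:,:2]-c0).T)
# turntable surface circle by height
m=((P[...,2]>.092)&(P[...,2]<.11)&(np.hypot(P[...,0]-c0[0],P[...,1]-c0[1])<.17)).astype(np.uint8)
print("n",m.sum()); 
q=P[m>0]; (cc,r)=cv2.minEnclosingCircle(q[:,:2].astype(np.float32)); print("table",cc,r)
# caddy top 70mm
m=(P[...,2]>.055)&(P[...,2]<.16)&(np.hypot(P[...,0]-c0[0],P[...,1]-c0[1])<.23)
q=P[m]; r=cv2.minAreaRect(q[:,:2].astype(np.float32)); print("caddy",r)
print("red",red(s,c0))
m=(P[...,2]>.13)&(P[...,2]<.16)
n,l,st,ce=cv2.connectedComponentsWithStats(m.astype(np.uint8))
for i in range(1,n):
    if 60<st[i,4]<400: print(st[i,4],ce[i].round(1),onz(s,*ce[i],.15).round(3))
hole=((h[...,0]>15)&(h[...,0]<32)&(h[...,1]>120)&(h[...,2]<190))[240:256,274:296]
for v,u in ((236,213),(270,253),(262,318),(248,284)): print(u,v,P[v,u].round(3), h[v,u])
cv2.imwrite("pics/c1.png",cv2.resize(im[140:290,190:370],None,fx=4,fy=4,interpolation=cv2.INTER_CUBIC))
E
```

```text
c0 [ 0.59842991 -0.01695826]
n 3826
table (0.6063082218170166, -0.014228098094463348) 0.14061234891414642
caddy ((0.5798105001449585, -0.014639019966125488), (0.35362544655799866, 0.3005382716655731), 0.49732160568237305)
red [(np.int32(196), array([ 0.6901, -0.0158,  0.15  ]), array([282.4, 163.1]))]
226 [282.1 163.3] [ 0.689 -0.015  0.15 ]
228 [306.1 176.7] [ 0.646 -0.088  0.15 ]
227 [258.2 204.3] [0.563 0.06  0.15 ]
227 [282.5 218. ] [ 0.52  -0.014  0.15 ]
77 [293.2 362.1] [ 0.1   -0.038  0.15 ]
213 236 [0.474 0.213 0.047] [ 59 175 109]
253 270 [0.362 0.083 0.049] [ 59 173 109]
318 262 [ 0.385 -0.128  0.048] [149 149  94]
284 248 [ 0.432 -0.018  0.047] [ 19 213 132]
```

View pics/c1.png

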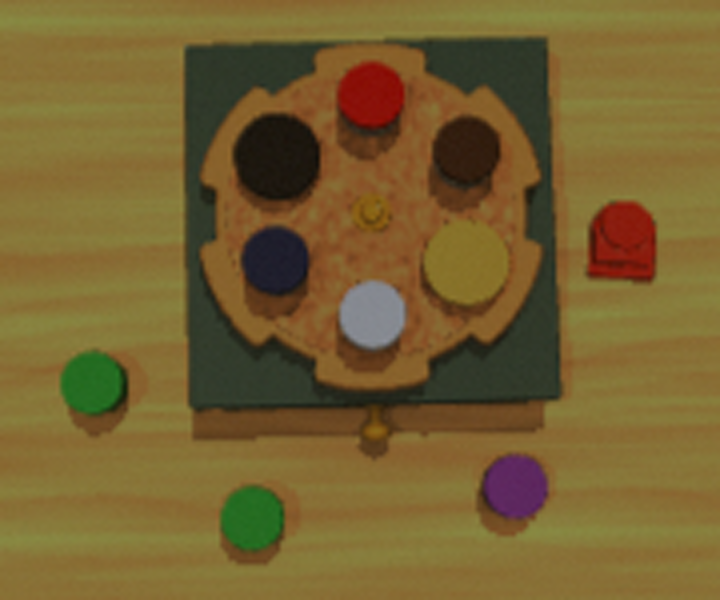

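The turntable centre comes out at (0.605, -0.014) from two opposite lid pairs, and the lid radii of 85 mm agree with the given sizes. My plan is to shut the fingers, put them in the left notch and sweep about 180° counter-clockwise past the front, with the tool turning along the arc.

drive_tool --pt "-0.9 -0.42 0 0 0 0" --pt "-0.9 -0.42 0 0 0 0" --pt "-0.9 -0.42 0 0 0 0" --pt "-0.9 -0.42 0 0 0 0" --pt "-0.9 -0.42 0 0 0 0" --pt "-0.9 -0.42 0 0 0 0" --pt "-0.9 -0.42 0 0 0 0" --pt "-0.9 -0.42 0 0 0 0" --pt "-0.9 -0.42 0 0 0 0" --pt "-0.9 -0.42 0 0 0 0" --pt "-0.9 -0.42 0 0 0 0" --pt "-0.9 -0.42 0 0 0 0" --pt "-0.9 -0.42 0 0 0 0" --pt "-0.9 -0.42 0 0 0 0" --pt "-0.9 -0.42 0 0 0 0" --gripper 1

```text
time: 2.02
tool_pos: [0.6042, 0.1261, 0.2049]
ee_rot: [-3.141, -0.001, 2.845]
wrist_force: [0.3, 0.4, -0.3]
width: 0.0004
finger_force: 0.0
```

drive_tool --pt "0 0 0 0 0 1" --pt "0 0 0 0 0 1" --pt "0 0 0 0 0 1" --pt "0 0 0 0 0 1" --pt "0 0 0 0 0 1" --pt "0 0 0 0 0 1" --pt "0 0 0 0 0 1" --pt "0 0 0 0 0 1" --pt "0 0 0 0 0 1" --pt "0 0 0 0 0 1" --pt "0 0 0 0 0 1" --pt "0 0 0 0 0 1" --pt "0 0 0 0 0 1" --pt "0 0 0 0 0 1"

```text
time: 3.78
tool_pos: [0.6033, 0.127, 0.2049]
ee_rot: [-3.141, 0.0, 1.442]
wrist_force: [-0.1, 0.0, 0.3]
width: 0.0005
finger_force: 0.0
```

drive_tool --pt "0 0 0 0 0 1" --pt "0 0 0 0 0 1" --pt "0 0 0 0 0 1" --pt "0 0 0 0 0 1" --pt "0 0 0 0 0 1" --pt "0 0 0 0 0 1" --pt "0 0 0 0 0 1" --pt "0 0 0 0 0 1" --pt "0 0 0 0 0 1" --pt "0 0 0 0 0 1" --pt "0 0 0 0 0 1" --pt "0 0 0 0 0 1" --pt "0 0 0 0 0 1" --pt "0 0 0 0 0 1" --pt "0 0 0 0 0 0.45" --pt "0 0 0 0 0 0" --pt "0 0 0 0 0 0"

```text
time: 5.9
tool_pos: [0.6035, 0.1271, 0.2052]
ee_rot: [-3.142, 0.0, 0.001]
wrist_force: [-0.8, -0.6, -0.6]
width: 0.0006
finger_force: 0.0
```

Run:
```python
from h import *
s=snapshot("wrist"); im=s["image"].copy(); P=cloud(s)
R,_=cv2.Rodrigues(np.array(s["rvec"],float)); t=np.array(s["tvec"],float).ravel()
c,d=ray(s,280,210); print(c.round(3),d.round(2))
for z in(.1,):
    a=np.linspace(0,2*np.pi,361); q=np.c_[.605+.14*np.cos(a),-.0143+.14*np.sin(a),z+0*a]
    k=(q@R.T+t); ok=k[:,2]>.02
    u=cv2.projectPoints(q[ok],s["rvec"],s["tvec"],np.array([[s["fx"],0,s["cx"]],[0,s["fy"],s["cy"]],[0,0,1]]),None)[0].reshape(-1,2)
    for x in u: 
        if abs(x).max()<900: cv2.circle(im,(int(x[0]),int(x[1])),1,(255,255,0),-1)
cv2.imwrite("pics/w1.png",im)
# notch on left: non-rim (z<0.09) points at radius 126..139
rr=np.hypot(P[...,0]-.605,P[...,1]+.0143); th=np.degrees(np.arctan2(P[...,1]+.0143,P[...,0]-.605))
for lo in(75,80,85,90,95,100):
    m=(abs(th-lo)<.7)&(P[...,2]>.094)&(P[...,2]<.108)&(rr<.15)
    print(lo,m.sum(), rr[m].max() if m.any() else 0)
```

```text
[0.675 0.127 0.383] [-0.25 -0.   -0.97]
75 239 0.1394597739688707
80 196 0.1232298941510619
85 309 0.12298143743908195
90 296 0.12240273970548071
95 280 0.12238777356427208
100 357 0.13714543741456983
```

View pics/w1.png

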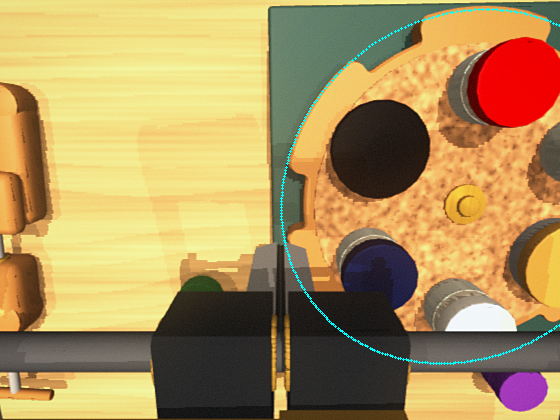

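The notch is where expected: its centre is near 89°, its floor at about r 123 mm, and the fingers sit above it. Next I lower into it and start the arc slowly.

drive_tool --pt "0.04 0.05 0.6 0 0 0" --pt "0 0 0.6 0 0 0" --pt "0 0 0.6 0 0 0" --pt "0 0 0.6 0 0 0" --pt "0 0 0.57 0 0 0" --pt "0 0 0 0 0 0" --pt "0 0 0 0 0 0"

```text
time: 6.82
tool_pos: [0.6057, 0.1251, 0.0877]
ee_rot: [-3.141, -0.001, -0.0]
wrist_force: [0.4, -1.0, -0.4]
width: 0.0006
finger_force: 0.0
```

drive_tool --pt "-0.07 0.0007 0 0 0 -0.2" --pt "-0.07 0.0007 0 0 0 -0.2" --pt "-0.035 0.0002 0 0 0 -0.1" --pt "-0.035 0.0002 0 0 0 -0.1" --pt "-0.035 0.0002 0 0 0 -0.1" --pt "-0.035 0.0002 0 0 0 -0.1" --pt "-0.035 0.0002 0 0 0 -0.1" --pt "-0.035 0.0002 0 0 0 -0.1" --pt "-0.035 0.0002 0 0 0 -0.1" --pt "-0.035 0.0002 0 0 0 -0.1" --pt "-0.042 0.0003 0 0 0 -0.12" --pt "-0.049 0.0003 0 0 0 -0.14" --pt "-0.056 0.0004 0 0 0 -0.16" --pt "-0.063 0.0006 0 0 0 -0.18" --pt "-0.07 0.0007 0 0 0 -0.2" --pt "-0.07 0.0007 0 0 0 -0.2" --pt "-0.07 0.0007 0 0 0 -0.2" --pt "-0.07 0.0007 0 0 0 -0.2"

```text
time: 9.07
tool_pos: [0.5689, 0.1203, 0.0867]
ee_rot: [-3.141, -0.0, 0.261]
wrist_force: [-0.1, -0.3, 0.4]
width: 0.0008
finger_force: 0.4
```

drive_tool --pt "-0.087 0.0011 0 0 0 -0.25" --pt "-0.105 0.0016 0 0 0 -0.3" --pt "-0.105 0.0016 0 0 0 -0.3" --pt "-0.105 0.0016 0 0 0 -0.3" --pt "-0.105 0.0016 0 0 0 -0.3" --pt "-0.105 0.0016 0 0 0 -0.3" --pt "-0.105 0.0016 0 0 0 -0.3" --pt "-0.105 0.0016 0 0 0 -0.3" --pt "-0.105 0.0016 0 0 0 -0.3" --pt "-0.105 0.0016 0 0 0 -0.3" --pt "-0.105 0.0016 0 0 0 -0.3" --pt "-0.105 0.0016 0 0 0 -0.3" --pt "-0.105 0.0016 0 0 0 -0.3" --pt "-0.105 0.0016 0 0 0 -0.3" --pt "-0.105 0.0016 0 0 0 -0.3" --pt "-0.105 0.0016 0 0 0 -0.3" --pt "-0.087 0.0011 0 0 0 -0.25" --pt "-0.07 0.0007 0 0 0 -0.2" --pt "-0.035 0.0002 0 0 0 -0.1" --pt "-0.018 0 0 0 0 -0.05"

```text
time: 11.58
tool_pos: [0.5052, 0.0831, 0.0867]
ee_rot: [-3.141, -0.0, 0.795]
wrist_force: [0.8, 0.5, 0.6]
width: 0.0004
finger_force: 0.3
```

Run:
```python
from h import *
s=snapshot("top"); C=np.array([.605,-.0143])
for a,p,c in red(s,C): print(a,p,np.degrees(np.arctan2(*(p[:2]-C)[::-1])))
o=get_obs(); d=o["tool_pos"][:2]-C; print(np.hypot(*d),np.degrees(np.arctan2(d[1],d[0])))
cv2.imwrite("pics/t2.png",cv2.resize(s["image"][130:290,190:390],None,fx=3.5,fy=3.5,interpolation=cv2.INTER_CUBIC))
```

```text
197 [0.6692 0.0401 0.15  ] 40.276341400838724
0.13947947528182852 135.7245953340178
```

View pics/t2.png

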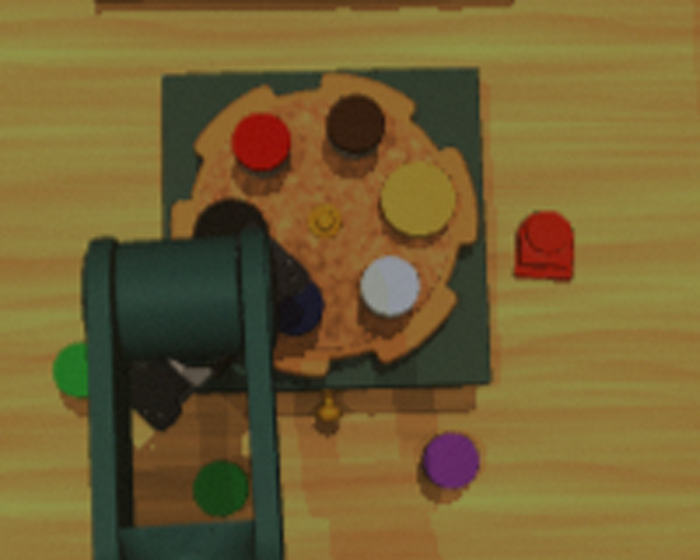

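It works: the table has turned 41° (red now at 40.3°), and the finger's radius holds at 139.5 mm. Continuing.

drive_tool --pt "-0.018 0 0 0 0 -0.05" --pt "-0.035 0.0002 0 0 0 -0.1" --pt "-0.07 0.0007 0 0 0 -0.2" --pt "-0.087 0.0011 0 0 0 -0.25" --pt "-0.105 0.0016 0 0 0 -0.3" --pt "-0.105 0.0016 0 0 0 -0.3" --pt "-0.105 0.0016 0 0 0 -0.3" --pt "-0.105 0.0016 0 0 0 -0.3" --pt "-0.105 0.0016 0 0 0 -0.3" --pt "-0.105 0.0016 0 0 0 -0.3" --pt "-0.105 0.0016 0 0 0 -0.3" --pt "-0.105 0.0016 0 0 0 -0.3" --pt "-0.105 0.0016 0 0 0 -0.3" --pt "-0.105 0.0016 0 0 0 -0.3" --pt "-0.105 0.0016 0 0 0 -0.3" --pt "-0.105 0.0016 0 0 0 -0.3" --pt "-0.105 0.0016 0 0 0 -0.3" --pt "-0.105 0.0016 0 0 0 -0.3" --pt "-0.105 0.0016 0 0 0 -0.3" --pt "-0.105 0.0016 0 0 0 -0.3"

```text
time: 14.12
tool_pos: [0.4688, 0.0176, 0.0867]
ee_rot: [-3.141, -0.0, 1.337]
wrist_force: [0.4, 0.3, -0.8]
width: 0.0003
finger_force: 0.3
```

drive_tool --pt "-0.105 0.0016 0 0 0 -0.3" --pt "-0.105 0.0016 0 0 0 -0.3" --pt "-0.105 0.0016 0 0 0 -0.3" --pt "-0.105 0.0016 0 0 0 -0.3" --pt "-0.105 0.0016 0 0 0 -0.3" --pt "-0.105 0.0016 0 0 0 -0.3" --pt "-0.105 0.0016 0 0 0 -0.3" --pt "-0.105 0.0016 0 0 0 -0.3" --pt "-0.105 0.0016 0 0 0 -0.3" --pt "-0.105 0.0016 0 0 0 -0.3" --pt "-0.105 0.0016 0 0 0 -0.3" --pt "-0.105 0.0016 0 0 0 -0.3" --pt "-0.105 0.0016 0 0 0 -0.3" --pt "-0.105 0.0016 0 0 0 -0.3" --pt "-0.105 0.0016 0 0 0 -0.3" --pt "-0.105 0.0016 0 0 0 -0.3" --pt "-0.105 0.0016 0 0 0 -0.3" --pt "-0.105 0.0016 0 0 0 -0.3" --pt "-0.105 0.0016 0 0 0 -0.3" --pt "-0.105 0.0016 0 0 0 -0.3"

```text
time: 16.62
tool_pos: [0.4738, -0.0649, 0.0865]
ee_rot: [-3.141, -0.001, 1.937]
wrist_force: [-0.9, 0.1, -0.4]
width: 0.0006
finger_force: 0.3
```

drive_tool --pt "-0.105 0.0018 0 0 0 -0.3" --pt "-0.105 0.0018 0 0 0 -0.3" --pt "-0.105 0.0018 0 0 0 -0.3" --pt "-0.105 0.0018 0 0 0 -0.3" --pt "-0.105 0.0018 0 0 0 -0.3" --pt "-0.105 0.0018 0 0 0 -0.3" --pt "-0.105 0.0018 0 0 0 -0.3" --pt "-0.105 0.0018 0 0 0 -0.3" --pt "-0.105 0.0018 0 0 0 -0.3" --pt "-0.105 0.0018 0 0 0 -0.3" --pt "-0.105 0.0018 0 0 0 -0.3" --pt "-0.105 0.0018 0 0 0 -0.3" --pt "-0.105 0.0018 0 0 0 -0.3" --pt "-0.105 0.0018 0 0 0 -0.3" --pt "-0.105 0.0018 0 0 0 -0.3" --pt "-0.105 0.0018 0 0 0 -0.3" --pt "-0.105 0.0018 0 0 0 -0.3" --pt "-0.105 0.0018 0 0 0 -0.3" --pt "-0.105 0.0018 0 0 0 -0.3" --pt "-0.105 0.0018 0 0 0 -0.3"

```text
time: 19.12
tool_pos: [0.5257, -0.1301, 0.0867]
ee_rot: [3.142, 0.0, 2.537]
wrist_force: [-0.8, 0.2, 0.3]
width: 0.0004
finger_force: 0.3
```

drive_tool --pt "-0.105 0.0016 0 0 0 -0.3" --pt "-0.105 0.0016 0 0 0 -0.3" --pt "-0.105 0.0016 0 0 0 -0.3" --pt "-0.105 0.0016 0 0 0 -0.3" --pt "-0.105 0.0016 0 0 0 -0.3" --pt "-0.105 0.0016 0 0 0 -0.3" --pt "-0.105 0.0016 0 0 0 -0.3" --pt "-0.105 0.0016 0 0 0 -0.3" --pt "-0.105 0.0016 0 0 0 -0.3" --pt "-0.105 0.0016 0 0 0 -0.3" --pt "-0.105 0.0016 0 0 0 -0.3" --pt "-0.105 0.0016 0 0 0 -0.3" --pt "-0.105 0.0016 0 0 0 -0.3" --pt "-0.105 0.0016 0 0 0 -0.3" --pt "-0.087 0.0011 0 0 0 -0.25" --pt "-0.07 0.0007 0 0 0 -0.2" --pt "-0.035 0.0002 0 0 0 -0.1" --pt "-0.018 0 0 0 0 -0.05" --pt "0 0 0 0 0 0"

```text
time: 21.5
tool_pos: [0.5877, -0.1537, 0.0867]
ee_rot: [3.141, 0.0, 3.015]
wrist_force: [0.4, -0.5, 0.9]
width: 0.0008
finger_force: 0.1
```

Run:
```python
from h import *
s=snapshot("top"); C=np.array([.605,-.0143])
for a,p,c in red(s,C): print(a,p,np.degrees(np.arctan2(*(p[:2]-C)[::-1])))
o=get_obs(); d=o["tool_pos"][:2]-C; print(np.hypot(*d),np.degrees(np.arctan2(d[1],d[0])),o["joint_positions"])
for n in("top","scene","wrist"):
    q=snapshot(n); im=q["image"]; cv2.imwrite(f"pics/{n}3.png",im)
im=s["image"]
cv2.imwrite("pics/t3.png",cv2.resize(im[140:290,200:370],None,fx=4,fy=4,interpolation=cv2.INTER_CUBIC))
```

```text
214 [0.5226 0.0066 0.15  ] 165.7675948579549
0.14038629824124016 -97.06438232768483 [-3.49190765e-01  2.63778101e-01  1.40421348e+00  3.91228546e-04
  1.47335137e+00 -1.79331942e+00]
```

View pics/t3.png

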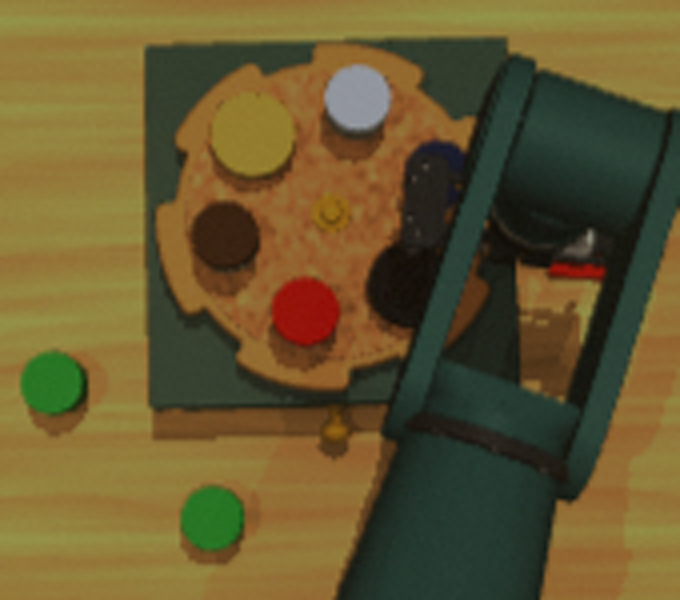

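Red is at about 165.8°, with the knob at full-image pixel (284,247). I now measure the front direction from the knob and the caddy's edges.

```bash
cat > fr.py <<'E'
from h import *
s=dict(snapshot("top")); im=cv2.imread("pics/top0.png")  # first, unobstructed picture, same camera
h=cv2.cvtColor(im,cv2.COLOR_BGR2HSV)
print(h[246:250,276:292,0]); print(h[246:250,276:292,1]); print(h[244:253,284,:].tolist())
g=((h[...,0]>45)&(h[...,0]<95)&(h[...,1]<140)&(h[...,2]<90)).astype(np.uint8); 
m=np.zeros_like(g); m[145:246,230:335]=g[145:246,230:335]
n,l,st,c=cv2.connectedComponentsWithStats(m); m=np.isin(l,[i for i in range(1,n) if st[i,4]>200])
def fit(px,ax):
    q=np.array([onz(s,u,v,.07)[:2] for u,v in px]).astype(np.float32)
    d=cv2.fitLine(q,cv2.DIST_HUBER,0,.01,.01).ravel(); return d.round(4)
L=[(np.where(m[v])[0].min()-.5,v) for v in range(156,238)]
R=[(np.where(m[v])[0].max()+.5,v) for v in range(156,238)]
T=[(u,np.where(m[:,u])[0].min()-.5) for u in range(242,322)]
B=[(u,np.where(m[:,u])[0].max()+.5) for u in range(242,322)]
for n,p in zip("LRTB",(L,R,T,B)): 
    d=fit(p,0); print(n,d,np.degrees(np.arctan2(d[1],d[0])))
E
python3 fr.py
```

```text
[[16 15 15 15 17 18 18 18 17 17 17 17 15 15 15 16]
 [16 15 15 15 17 17 19 21 21 19 17 16 15 16 15 16]
 [16 16 15 15 17 18 19 19 19 18 17 17 18 17 20 21]
 [18 18 19 19 18 17 17 17 17 18 17 18 20 22 22 22]]
[[177 175 176 175 177 205 218 215 218 211 203 194 179 175 173 181]
 [175 175 174 173 202 221 217 219 207 216 210 190 180 179 174 174]
 [172 172 180 172 205 225 216 212 218 217 217 195 169 167 161 157]
 [161 164 163 161 182 203 219 219 216 212 195 177 156 155 149 149]]
[[18, 214, 87], [17, 215, 102], [17, 218, 123], [21, 207, 133], [19, 218, 131], [17, 216, 112], [16, 193, 87], [15, 173, 87], [15, 168, 91]]Traceback (most recent call last):
  File "fr.py", line 11, in <module>
    L=[(np.where(m[v])[0].min()-.5,v) for v in range(156,238)]
        ~~~~~~~~~~~~~~~~~~~~~^^
    return umr_minimum(a, axis, None, out, keepdims, initial, where)
ValueError: zero-size array to reduction operation minimum which has no identity
```

```bash
sed -i 's/^print(h\[246.*$//; s/^g=.*$/I=im.astype(int); g=(I[...,2]-I[...,0]<18).astype(np.uint8); print(im[150,245],im[150,225])/' fr.py
cat >> fr.py <<'E'
k=(h[...,1]>198)&(h[...,0]<25); kk=np.zeros_like(k); kk[245:251,278:290]=k[245:251,278:290]
v,u=np.nonzero(kk); p=onz(s,u.mean(),v.mean(),.038); C=np.array([.605,-.0143]); d=p[:2]-C
print("knob",u.mean(),v.mean(),p,np.degrees(np.arctan2(d[1],d[0])))
E
python3 fr.py
```

```text
[ 43  90 109] [ 51 108 137]
L [0.9999 0.0168 0.6162 0.1327] 0.9625748
R [ 0.9999  0.0136  0.6487 -0.1625] 0.77925247
T [ 0.9565 -0.2917  0.6818 -0.0389] -16.959925
B [ 0.011  -0.9999  0.4546 -0.0243] -89.3697
knob 283.14814814814815 247.25925925925927 [ 0.43427705 -0.01587436  0.038     ] -179.47164755004985
```

```bash
cat > me.py <<'E'
from h import *
s=snapshot("top"); P=cloud(s); C=np.array([.605,-.0147])
h=cv2.cvtColor(s["image"],cv2.COLOR_BGR2HSV)
H,S,V=[h[...,i].astype(int) for i in range(3)]
near=np.hypot(P[...,0]-C[0],P[...,1]-C[1])<.15
r=red(s,C)[0][1]
def comp(m,z):
    n,l,st,c=cv2.connectedComponentsWithStats((m&near).astype(np.uint8)); i=1+st[1:,4].argmax(); return onz(s,*c[i],z),st[i,4]
w,a=comp((S<90)&(V>110)&(P[...,2]>.14),.15)
t,b=comp((P[...,2]>.115)&(P[...,2]<.137)&(V>100)&(H>18)&(H<30),.127)
for n,p in(("red",r),("white",w),("tan",t)):
    d=p[:2]-C; print(n,p.round(4),"rad %.4f ang %.2f"%(np.hypot(*d),np.degrees(np.arctan2(d[1],d[0]))%360))
d=r-w; print("red-white %.2f len %.4f"%(np.degrees(np.arctan2(d[1],d[0]))%360,np.hypot(*d[:2])),a,b,"mid",((r+w)/2).round(4))
o=get_obs(); print(o["time"],o["wrist_force"].round(1))
E
python3 me.py
```

```text
red [0.5226 0.0066 0.15  ] rad 0.0851 ang 165.51
white [ 0.6877 -0.0361  0.15  ] rad 0.0854 ang 345.50
tan [0.6646 0.0458 0.127 ] rad 0.0849 ang 45.42
red-white 165.51 len 0.1705 211 349 mid [ 0.6051 -0.0147  0.15  ]
21.85 [-0.2  0.6  0.3]
```

Red, white and tan all agree at 165.5° with every radius at 85 mm, so nothing has slipped. About 15° remains.

drive_tool --pt "-0.035 0.0002 0 0 0 -0.1" --pt "-0.07 0.0007 0 0 0 -0.2" --pt "-0.07 0.0007 0 0 0 -0.2" --pt "-0.07 0.0007 0 0 0 -0.2" --pt "-0.07 0.0007 0 0 0 -0.2" --pt "-0.07 0.0007 0 0 0 -0.2" --pt "-0.07 0.0007 0 0 0 -0.2" --pt "-0.07 0.0007 0 0 0 -0.2" --pt "-0.07 0.0007 0 0 0 -0.2" --pt "-0.07 0.0007 0 0 0 -0.2" --pt "-0.052 0.0004 0 0 0 -0.15" --pt "-0.035 0.0002 0 0 0 -0.1" --pt "-0.018 0 0 0 0 -0.05" --pt "0 0 0 0 0 0" --pt "0 0 0 0 0 0"

```text
time: 23.72
tool_pos: [0.6184, -0.1541, 0.0867]
ee_rot: [3.141, 0.0, -3.048]
wrist_force: [0.0, -0.8, -0.4]
width: 0.0003
finger_force: 0.1
```

```bash
python3 me.py
```

```text
red [ 0.5198 -0.012   0.15  ] rad 0.0852 ang 178.18
white [ 0.6903 -0.0176  0.15  ] rad 0.0854 ang 358.04
tan [0.6495 0.0576 0.127 ] rad 0.0849 ang 58.36
red-white 178.11 len 0.1706 210 350 mid [ 0.6051 -0.0148  0.15  ]
23.775 [-0.6  0.8  0.1]
```

drive_tool --pt "-0.018 0 0 0 0 -0.05" --pt "-0.035 0.0002 0 0 0 -0.1" --pt "-0.035 0.0002 0 0 0 -0.1" --pt "-0.035 0.0002 0 0 0 -0.1" --pt "-0.018 0 0 0 0 -0.05" --pt "-0.009 0 0 0 0 -0.03" --pt "0 0 0 0 0 0" --pt "0 0 0 0 0 0"

```text
time: 24.78
tool_pos: [0.6244, -0.1536, 0.0867]
ee_rot: [-3.142, 0.0, -3.005]
wrist_force: [-0.4, -0.2, -0.1]
width: 0.0001
finger_force: 0.1
```

```bash
python3 me.py
python3 - <<'E'
from h import *
s=snapshot("top"); im=s["image"]; P=cloud(s)
# knob vs red-white line in current view; back edge of caddy
I=im.astype(int)
T=[]
for u in range(240,290):
    col=(I[:,u,2]-I[:,u,0]); 
    v=145+np.argmax(np.abs(np.diff(col[145:157]))); T.append(onz(s,u,v+.5,.07)[:2])
d=cv2.fitLine(np.array(T,np.float32),cv2.DIST_HUBER,0,.001,.01).ravel(); print("back",d,np.degrees(np.arctan2(-d[0],d[1])))
E
```

```text
red [ 0.5196 -0.0156  0.15  ] rad 0.0854 ang 180.60
white [ 0.6903 -0.0135  0.15  ] rad 0.0853 ang 0.81
tan [0.6464 0.0597 0.127 ] rad 0.0851 ang 60.89
red-white 180.71 len 0.1707 204 349 mid [ 0.6049 -0.0145  0.15  ]
24.825 [-0.1  0.2 -0.2]
back [0.06278443 0.9980271  0.74892753 0.02917993] -3.5996504
```

Red stands at 180.6–180.7° against the front at about 180.6°. I back off and lift straight up.

drive_tool --pt "0.1 0 0 0 0 0" --pt "0.1 -0.02 0 0 0 0" --pt "0.1 -0.03 0 0 0 0" --pt "0 0 0 0 0 0" --pt "0 0 -0.4 0 0 0" --pt "0 0 -0.8 0 0 0" --pt "0 0 -0.8 0 0 0" --pt "0 0 -0.8 0 0 0" --pt "0 -0.8 -0.4 0 0 0" --pt "0 -0.9 0 0 0 0" --pt "0 -0.9 0 0 0 0" --pt "0 -0.9 0 0 0 0" --pt "0 -0.9 0 0 0 0" --pt "0 -0.5 0 0 0 0" --pt "0 0 0 0 0 0" --pt "0 0 0 0 0 0"

```text
time: 26.88
tool_pos: [0.6396, -0.3506, 0.2154]
ee_rot: [3.142, 0.001, -3.005]
wrist_force: [-0.2, 0.0, -0.6]
width: 0.0004
finger_force: 0.0
```

```bash
python3 me.py
python3 - <<'E'
from h import *
s=snapshot("top"); im=s["image"]
cv2.imwrite("pics/t5.png",cv2.resize(im[140:270,215:375],None,fx=4.5,fy=4.5,interpolation=cv2.INTER_CUBIC))
h=cv2.cvtColor(im,cv2.COLOR_BGR2HSV)
k=((h[...,1]>198)&(h[...,0]<25))[245:251,278:290]; v,u=np.nonzero(k); p=onz(s,u.mean()+278,v.mean()+245,.034); print("knob",p)
for C in((.605,-.0147),): d=p[:2]-C; print(np.degrees(np.arctan2(d[1],d[0]))%360)
E
```

```text
red [ 0.5192 -0.0155  0.15  ] rad 0.0858 ang 180.53
white [ 0.69   -0.0136  0.15  ] rad 0.0850 ang 0.73
tan [0.6462 0.0598 0.127 ] rad 0.0851 ang 61.06
red-white 180.63 len 0.1708 208 352 mid [ 0.6046 -0.0146  0.15  ]
26.925 [-0.8  1.1  0.1]
knob [ 0.43425096 -0.01638472  0.034     ]
180.56529864179763
```

View pics/t5.png

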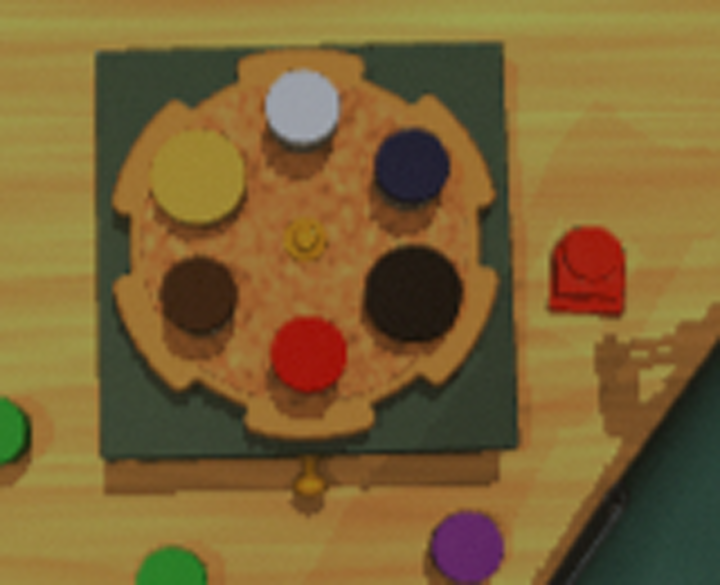

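The red lid (crop pixel 309,353) is in line with the boss (305,240) and the knob (310,484). The jars and tins are in place and the arm is clear.

```bash
python3 -c "
from bench import close_job; print(close_job())"
```

```text
the job is handed in; nothing more can be done
None
```

The jar with the red lid now stands at the caddy's front, in line with the drawer knob (both measured at about 180.6°). No shift of the jars or tins was seen, the arm is clear, and the job was handed in at about 27 s.

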